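# Line up a brass strap under the bench punch

### The job

Two brass hinge straps lie on the bed of the green bench press, each with a black ring marked on top. Slide the longer strap along the bed, without lifting it off, until the middle of its ring sits right under the tip of the punch, then let go and leave it lying flat and still. Leave the shorter strap where it is.

Things in the scene. Friction and masses are not known exactly. Their poses are not given: they have to be found in the camera images.
- long_strap: longer brass hinge strap: loose flat bar 200 mm long, 34 wide, 12 thick, 0.5 to 0.9 kg, flat on the press bed. Origin: middle of its underside; x along it to the rounded end (x = +100 mm, pointing away from the robot), y across, z up. A rolled knuckle 18 mm in diameter ends it at x = -100, nearest the robot. Sides are plain and parallel from x = -80 to +80; grip the near half across the width
- short_strap: shorter brass strap, to be left alone: same shape and axes, 120 mm long, 34 wide, 12 thick, own ring 25 mm from its middle towards the rounded end. Origin: middle of its underside. It lies flat on the bed, on the other side of the punch from the longer strap, its middle 0.12 to 0.15 m to the side
- long_strap_mark (a point): centre of the black ring (28 mm outside diameter, dot in the middle) on top of the longer strap: 60 mm from the strap's middle towards its rounded end, on its centre line, 12 mm above its underside; axes as the strap's
- punch_tip (a point): point of the fixed 12 mm punch, 28 mm above the bed. x away from the robot, y towards the column, z up. In mm from the tip: bed (flat steel plate, top 12 mm above bench) x -270 to 120, y -210 to 345; green arm over the tip x -25 to 25, y -25 to 255, underside 150 above bench, ram cylinder on it to 300; column x -60 to 95, y 240 to 340, 262 high. Nothing overhangs the bed at x below -60
There are look-alikes about, which are no part of the job. Leave any red look-alike of the long_strap alone.

How it is judged:
By the outcome, as a careful person would: the job done as asked, in the order asked, and still so for the second after the job is handed in, with the robot touching nothing.
It also fails if it takes over 34 s, if anything falls off the work surface, if the arm or the gripper's body presses on something with over 40 N, if the wrist force passes 120 N, or if a joint passes its speed limit or range.

### The arm

A 6-joint arm with a two-finger parallel gripper is mounted at the origin on the work surface. World frame = base frame: x ahead of the robot, y to its left, z up, the work surface at z = 0. Lengths are in mm, angles in rad, forces in N, time in s.
With the tool pointing down it reaches from about 275 to 1000 mm from the base axis. Payload 8.4 kg.
Tool frame: the origin (TCP) lies at the very end of the fingers, on their centre line; the grasp point (between the pads) lies 19 mm behind it (r.pinch_z is the distance from the TCP to the grasp point, in mm); z points along the fingers, y is the direction in which the jaws open and shut (so a half turn about z gives the same grasp; the last joint's range is limited). The gripper opens to 85 mm and grips with 20 to 120 N. Pads are 22 mm wide; open, the fingers measure 114 mm over their backs; the gripper's body (76 mm by 85 mm) begins 54 mm behind the grasp point. The pads swing forward as they close: fully open they stand 13 mm farther back than shut.
Start: joints at [1.178, 0.353, 1.633, -0, 1.155, -0.002], TCP at [238.079, 577.881, 231.281] pointing down, gripper open.
Joint ranges: [-2.63, 2.63], [-0.92, 2.1], [0.06, 2.66], [-1.3, 4.44], [0, 2.69], [-3.02, 3.02]. Speed limits (rad/s): [2.22, 2.22, 2.79, 3.14, 3.14, 3.14].

### API

Orientations are given as [roll, pitch, yaw] about the fixed x, y, z axes, in that order (R = Rz(yaw) Ry(pitch) Rx(roll)).
In Python, from rig import r, optics gives the robot as it stands.
- The arm moves only by the shell command python3 -m creep 'ROWS' [FORCE]. ROWS is JSON, a list of rows, each an object with "dp": the shift along the tool's x, y, z in mm, a list of three; "angular": the turn, a rotation vector about the tool's x, y, z in rad, a list of three; "fingers": the finger opening in mm, from 0 to 85.4. In form: [{"dp": [dx, dy, dz], "angular": [wx, wy, wz], "fingers": fingers}, ...]. A call has 1 to 5 rows; each row is the pose to reach, as a shift and turn from the pose commanded when the call began, along the tool's axes at that moment; what a row does not reach only later rows make up. A row lasts 1/12 s, in which the tool goes at most 41.7 mm and 7.16 degrees, less where a joint would pass 70% of its speed; a pose out of reach is approached as far as the arm can. A call with a gripper value outside its range is refused whole. The fingers move at their own pace and stop on an object; FORCE is the grip in N (left out, the last holds). Time passes only in rows, so rows that repeat a pose let the fingers close. It gives the time, the measured TCP pose, the force and the opening at its end, in the units of the state.
- r.sense(): the state, without advancing time (a new reading comes with each control period).
- optics.grab_frame(name): name is "scene" or "side" or "wrist"; returns the picture (400x640x3 uint8, blue, green, red); there is no depth.
- optics.camera_params(name): a dict with "fx", "fy", "cx", "cy" (pixels), "distortion" ([k1, k2, p1, p2, k3] as OpenCV has them; the pictures are not rectified), "eye" and "rotation" of the camera in the world; the wrist camera has in their place "T_tool_cam" (4x4, takes a point from camera to tool coordinates, whose origin is the TCP and whose axes are the flange's). Camera axes: x right, y up, looking along -z (the intrinsics and any distortion apply to the point x, -y, -z); pixel columns grow to the right and rows downward; lengths in mm; the calibration is good to about 2 mm. A picture is of the moment at which its call begins: read the wrist's pose just before it. camera_params takes no time and is no camera call.
- r.sign_off(): hands the job in, once; it reports no verdict.
The state is a dict: "clock": time; "qpos": joint angles; "qvel": joint speeds; "joint_efforts": joint torques, N m; "eef_pos": TCP position; "tcp_rot": TCP orientation; "contact_force": force on the tool from outside, world axes, zero at the start; "wrist_torque": the same for the moment, N m; "opening": opening from 0.0 (shut) to 1.0 (fully open).
Only numpy, scipy, OpenCV 4.12 (cv2) and the standard library are available. Lean on these libraries where they do the work, as an engineer would, in place of code of your own. Each camera call takes 0.05 s, during which the arm holds its last target.

## Working session

There is one attempt and no reset: what is moved stays moved. The work goes in short steps, Python scripts to look and compute and a shell command to move; the robot and the scene stay as the last step left them, time stands still between calls to the robot, and variables do not carry over. Pictures are saved under pics/ and viewed, and the job is handed in when it is done.

```bash
ls; mkdir -p pics; python3 - <<'E'
from rig import r, optics
import cv2
s=r.sense(); print(s); 
for n in ("scene","side","wrist"):
    cv2.imwrite(f"pics/{n}0.png",optics.grab_frame(n)); print(n,optics.camera_params(n))
E
```

```text
pics
{'clock': 0.0, 'qpos': array([ 1.17756807e+00,  3.53621132e-01,  1.63416997e+00,  3.45325949e-05,
        1.15520113e+00, -2.40130107e-03]), 'qvel': array([-0.00025535, -0.00039634, -0.00086304, -0.0011726 ,  0.00129678,
        0.0007447 ]), 'joint_efforts': array([-3.48588183e-03, -6.05245399e+01, -3.42058825e+01, -4.24194559e-04,
        9.73952789e-03,  2.44919545e-05]), 'eef_pos': array([237.89631971, 577.41694435, 230.56322476]), 'tcp_rot': array([-3.14019316e+00, -3.49342178e-05,  2.75075171e+00]), 'contact_force': array([ 0.08128092,  0.10183244, -0.76302659]), 'wrist_torque': array([-0.0214372 ,  0.00738049,  0.02187094]), 'opening': 1.0025819566860057}
scene {'fx': 396.9475924945113, 'fy': 396.9475924945113, 'cx': 323.32074352335354, 'cy': 203.02078368330174, 'distortion': array([0.02309292, 0.        , 0.        , 0.        , 0.        ]), 'eye': array([ 509.19696658, -698.39706526,  620.70707797]), 'rotation': array([0.90683001, 0.00280602, 0.03071363])}
side {'fx': 476.2364307828098, 'fy': 476.2364307828098, 'cx': 321.11547079457176, 'cy': 203.4195819080191, 'distortion': array([-0.0755256,  0.       ,  0.       ,  0.       ,  0.       ]), 'eye': array([ 141.19744112, -529.26282654,  819.19422788]), 'rotation': array([ 0.69619432,  0.01511401, -0.56166056])}
wrist {'fx': 341.05652666439346, 'fy': 341.05652666439346, 'cx': 323.92470131854685, 'cy': 202.7352466688897, 'distortion': array([-0.07093513,  0.        ,  0.        ,  0.        ,  0.        ]), 'T_tool_cam': array([[ 1.24496536e-03,  9.45928334e-01,  3.24373300e-01,
         8.31325449e+01],
       [ 9.99999039e-01, -1.37567842e-03,  1.73654949e-04,
         1.92771171e-01],
       [ 6.10498483e-04,  3.24372772e-01, -9.45929137e-01,
        -1.42186562e+02],
       [ 0.00000000e+00,  0.00000000e+00,  0.00000000e+00,
         1.00000000e+00]])}
```

View pics/scene0.png

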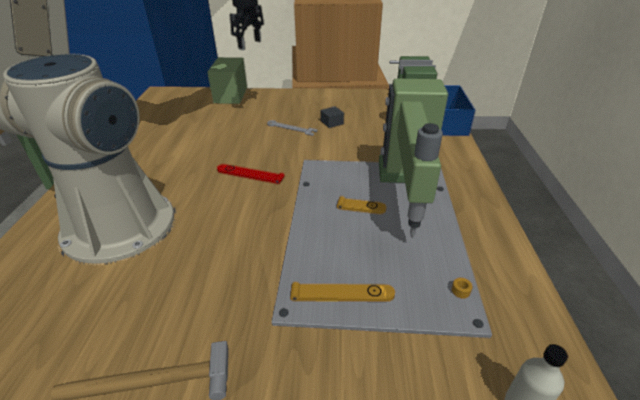

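View pics/side0.png

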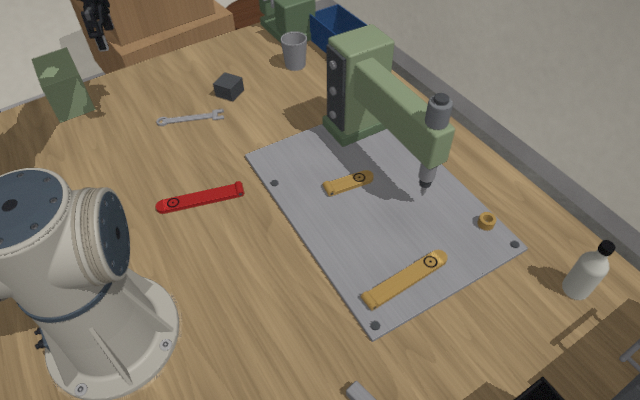

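View pics/wrist0.png

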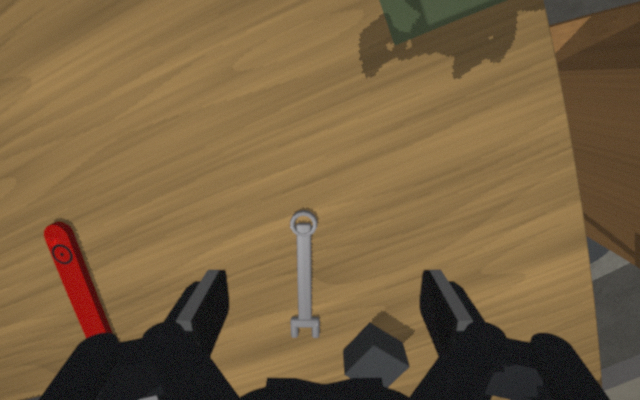

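Candidates in the scene view: the long brass strap at (343,292), the short brass strap at (362,206), the red look-alike at (250,173), and a brass bush at (462,288). The wanted one is the long brass strap at (343,292). In the side view it is at (405,278), and the punch tip is near scene (412,238) and side (424,196). Next I'll take close crops and measure.

```bash
cat > h.py <<'E'
import numpy as np, cv2
from scipy.spatial.transform import Rotation as R
def cam(p, s=None):
    K=np.array([[p['fx'],0,p['cx']],[0,p['fy'],p['cy']],[0,0,1.]])
    if 'T_tool_cam' in p:
        T=np.eye(4); T[:3,:3]=R.from_euler('xyz',s['tcp_rot']).as_matrix(); T[:3,3]=s['eef_pos']
        T=T@p['T_tool_cam']; return K,np.array(p['distortion']),T[:3,3],T[:3,:3]
    return K,np.array(p['distortion']),np.array(p['eye']),R.from_euler('xyz',p['rotation']).as_matrix()
def ray(c,uv):
    K,D,e,M=c
    x=cv2.undistortPoints(np.array(uv,float).reshape(-1,1,2),K,D).reshape(-1,2)
    return np.c_[x[:,0],-x[:,1],-np.ones(len(x))]@M.T
def plane(c,uv,z):
    d=ray(c,uv); return c[2]+d*((z-c[2][2])/d[:,2])[:,None]
def tri(c1,u1,c2,u2):
    d1=ray(c1,u1)[0];d2=ray(c2,u2)[0]
    t=np.linalg.lstsq(np.c_[d1,-d2],c2[2]-c1[2],rcond=None)[0]
    a=c1[2]+t[0]*d1;b=c2[2]+t[1]*d2
    return (a+b)/2,np.linalg.norm(a-b)
def proj(c,P):
    K,D,e,M=c
    q=(np.atleast_2d(P)-e)@M; q=q*[1,-1,-1]
    return cv2.projectPoints(q.reshape(-1,1,3),np.zeros(3),np.zeros(3),K,D)[0].reshape(-1,2)
def brass(im):
    h=cv2.cvtColor(im,cv2.COLOR_BGR2HSV)
    return h
E
python3 - <<'E'
from rig import optics
from h import *
C={}
for n,b,t in (("scene",(280,270,410,310),(390,215,440,250)),("side",(350,235,460,315),(400,170,450,205))):
    im=cv2.imread(f"pics/{n}0.png"); C[n]=cam(optics.camera_params(n))
    hsv=cv2.cvtColor(im,cv2.COLOR_BGR2HSV)
    m=cv2.inRange(hsv,(12,150,90),(28,255,255))
    # restrict to bed by hand-box
    for nm,bx in (("long",b),):
        mm=np.zeros_like(m);mm[bx[1]:bx[3],bx[0]:bx[2]]=m[bx[1]:bx[3],bx[0]:bx[2]]
        cs,_=cv2.findContours(mm,cv2.RETR_EXTERNAL,cv2.CHAIN_APPROX_NONE)
        c=max(cs,key=cv2.contourArea); print(n,nm,cv2.contourArea(c),cv2.boundingRect(c))
        P=plane(C[n],c.reshape(-1,2),24)[:,:2]
        rc=cv2.minAreaRect(P.astype(np.float32)); print('rect',rc)
        fill=np.zeros_like(m);cv2.drawContours(fill,[c],-1,255,-1)
        g=cv2.cvtColor(im,cv2.COLOR_BGR2GRAY)
        fill=cv2.erode(fill,np.ones((3,3)))
        ys,xs=np.where((fill>0)&(g<70)); print('ring px',len(xs),xs.mean(),ys.mean(),xs.min(),xs.max(),ys.min(),ys.max())
        print('ring xyz',plane(C[n],[(( xs.min()+xs.max())/2,(ys.min()+ys.max())/2)],24))
    a=cv2.resize(im[b[1]:b[3],b[0]:b[2]],None,fx=3,fy=3,interpolation=cv2.INTER_CUBIC)
    d=cv2.resize(im[t[1]:t[3],t[0]:t[2]],None,fx=8,fy=8,interpolation=cv2.INTER_CUBIC)
    o=np.zeros((a.shape[0]+d.shape[0],max(a.shape[1],d.shape[1]),3),np.uint8)
    o[:a.shape[0],:a.shape[1]]=a;o[a.shape[0]:,:d.shape[1]]=d
    cv2.imwrite(f"pics/crop_{n}.png",o)
print(tri(C['scene'],(412,238),C['side'],(424,196)))
E
```

```text
scene long 1427.0 (291, 282, 104, 19)
rect ((528.5986938476562, -209.24412536621094), (42.73337936401367, 195.06954956054688), 89.27315521240234)
ring px 3 376.3333333333333 287.6666666666667 374 378 286 290
ring xyz [[ 592.90211012 -197.05804801   24.        ]]Traceback (most recent call last):
  File "<stdin>", line 12, in <module>
ValueError: max() iterable argument is empty
```

```bash
python3 -c "
import cv2,numpy as np
a=cv2.imread('pics/crop_scene.png');b=cv2.imread('pics/crop_side.png')
h=max(a.shape[0],b.shape[0]);o=np.zeros((h,a.shape[1]+b.shape[1],3),np.uint8)
o[:a.shape[0],:a.shape[1]]=a;o[:b.shape[0],a.shape[1]:]=b
print(a.shape,b.shape);cv2.imwrite('pics/crops.png',o)"
```

```text
[ WARN:0@0.025] global loadsave.cpp:275 findDecoder imread_('pics/crop_side.png'): can't open/read file: check file path/integrity
Traceback (most recent call last):
AttributeError: 'NoneType' object has no attribute 'shape'
```

```bash
python3 - <<'E'
from rig import optics
from h import *
C={};out=[]
for n,b,t in (("scene",(280,270,410,310),(390,215,440,250)),("side",(350,235,460,315),(400,170,450,205))):
    im=cv2.imread(f"pics/{n}0.png"); C[n]=cam(optics.camera_params(n))
    sub=im[b[1]:b[3],b[0]:b[2]]
    hsv=cv2.cvtColor(sub,cv2.COLOR_BGR2HSV)
    print(n,'brass sample',hsv[ (b[3]-b[1])//2,(b[2]-b[0])//2], np.percentile(hsv[...,1],[10,50,90]))
    m=cv2.inRange(hsv,(8,90,60),(35,255,255))
    cs,_=cv2.findContours(m,cv2.RETR_EXTERNAL,cv2.CHAIN_APPROX_NONE)
    c=max(cs,key=cv2.contourArea); print(cv2.contourArea(c),cv2.boundingRect(c))
    P=plane(C[n],c.reshape(-1,2)+np.array(b[:2]),24)[:,:2]
    print('rect',cv2.minAreaRect(P.astype(np.float32)))
    for nm,bx,k in (("a",b,3),("b",t,8)):
        s=im[bx[1]:bx[3],bx[0]:bx[2]]
        out.append(cv2.resize(s,None,fx=k,fy=k,interpolation=cv2.INTER_NEAREST))
print(tri(C['scene'],(412,238),C['side'],(424,196)))
o=np.zeros((600,800,3),np.uint8)
for i,a in enumerate(out):
    y=(i%2)*280; x=(i//2)*400; a=a[:600-y,:400]; o[y:y+a.shape[0],x:x+a.shape[1]]=a
cv2.imwrite('pics/crops.png',o)
E
```

```text
scene brass sample [ 20 186 148] [  6.  12. 186.]
1658.5 (10, 12, 105, 20)
rect ((528.3007202148438, -208.825439453125), (44.30092239379883, 196.8173828125), 89.95321655273438)
side brass sample [ 19 131 167] [  2.    4.  130.1]
1569.5 (11, 15, 86, 60)
rect ((525.1285400390625, -206.8699188232422), (198.85118103027344, 38.66038513183594), 0.6270268559455872)
(array([676.23065604, -74.41496128,  40.84915837]), np.float64(1.9633758394055583))
```

View pics/crops.png

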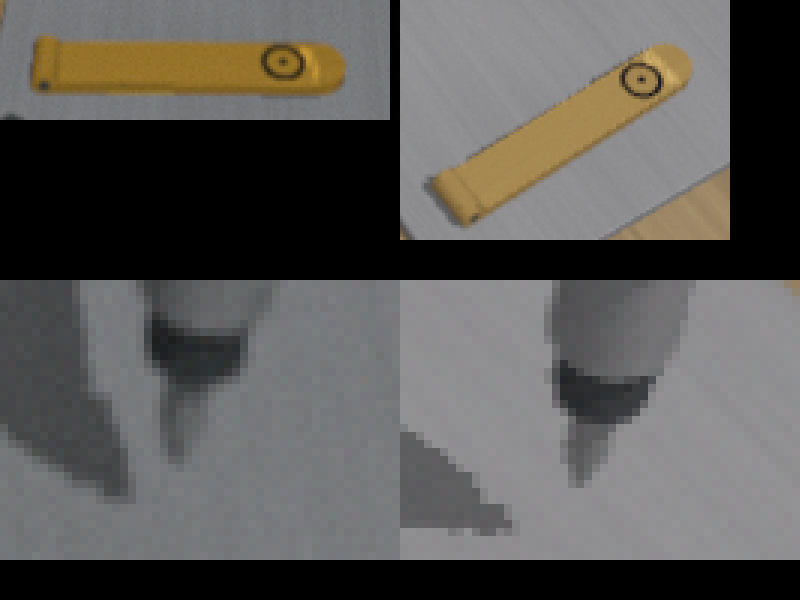

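The crop confirms the choice: it is the brass strap with the knuckle towards the robot and the ring dot at scene (373.8,290.2), side (429.8,261.0). The tip is at scene (411.6,237.2), side (421.9,195.1).

```bash
python3 - <<'E'
from rig import optics
from h import *
a=cam(optics.camera_params('scene'));b=cam(optics.camera_params('side'))
print('tip tri',tri(a,(411.6,237.2),b,(421.9,195.1)), plane(a,[(411.6,237.2)],40),plane(b,[(421.9,195.1)],40))
print('ring tri',tri(a,(373.8,290.2),b,(429.8,261.0)),plane(a,[(373.8,290.2)],24),plane(b,[(429.8,261.0)],24))
# side edges far/near on top for angle: side-view & scene-view top-face far edge
# far edge scene crop: (60,42)->(260,42)?; detect brass column extents
for n,c in (('scene',a),('side',b)):
    im=cv2.imread(f'pics/{n}0.png');h=cv2.cvtColor(im,cv2.COLOR_BGR2HSV)
    m=cv2.inRange(h,(8,90,60),(35,255,255))
    pts=[]
    xs=range(308,365) if n=='scene' else range(376,420)
    for x in xs:
        if n=='scene': y0,y1=275,308
        else: y0,y1=240,305
        col=np.where(m[y0:y1,x])[0]+y0; pts.append((x,col.min()-.5))
    P=plane(c,pts,24)[:,:2]; f=np.polyfit(P[:,0],P[:,1],1); print(n,'far edge slope',f[0],'y at 520',np.polyval(f,520),'resid',np.std(P[:,1]-np.polyval(f,P[:,0])))
# bed corners check
E
```

```text
tip tri (array([676.9129511 , -67.51610505,  36.73138493]), np.float64(2.010029901240419)) [[676.74684526 -69.85917498  40.        ]] [[673.63678215 -70.30414202  40.        ]]
ring tri (array([ 588.24041699, -201.3085451 ,   21.80819573]), np.float64(1.1575568301714934)) [[ 588.3279026 -202.5176938   24.       ]] [[ 586.49503834 -202.68344953   24.        ]]
scene far edge slope 0.028707841715952233 y at 520 -188.1139527801368 resid 0.00708694373696971
side far edge slope 0.018245931484135378 y at 520 -188.57987305264712 resid 0.6204448546424058
```

```bash
cat > mv.py <<'E'
import sys; from rig import r; from h import *
# usage: mv.py x y z yaw -> dp, angular in current tool axes (from measured pose)
s=r.sense(); M=R.from_euler('xyz',s['tcp_rot'])
x,y,z,yaw=map(float,sys.argv[1:5])
T=R.from_euler('xyz',[np.pi,0,yaw])
print('t',s['clock'],'pos',s['eef_pos'].round(2),'rot',s['tcp_rot'].round(4),'F',s['contact_force'].round(1),'op',round(s['opening'],3))
print('dp',M.inv().apply(np.array([x,y,z])-s['eef_pos']).round(2),'ang',(M.inv()*T).as_rotvec().round(4))
E
python3 mv.py 475 -205 150 3.16
```

```text
t 0.15 pos [237.94 577.53 230.72] rot [-3.1405  0.      2.7508] F [-0.5 -1.1  0.2] op 1.0
dp [-517.25 -633.16   81.43] ang [-1.100e-03 -2.000e-04 -4.092e-01]
```

```bash
P='{"dp":[-132,-162,21],"angular":[0,0,-0.12],"fingers":85}'; python3 -m creep '[{"dp":[-26,-32,4],"angular":[0,0,-0.08],"fingers":85},{"dp":[-52,-64,8],"angular":[0,0,-0.16],"fingers":85},{"dp":[-78,-96,12],"angular":[0,0,-0.24],"fingers":85},{"dp":[-104,-128,16],"angular":[0,0,-0.32],"fingers":85},{"dp":[-130,-160,20],"angular":[0,0,-0.41],"fingers":85}]'; python3 mv.py 475 -205 150 3.16
```

```text
clock: 0.57
eef_pos: [297.3, 378.5, 210.9]
tcp_rot: [-3.141, -0.0, -3.118]
contact_force: [1.5, 0.2, -0.1]
opening: 0.998
t 0.5667 pos [297.25 378.52 210.87] rot [-3.1413e+00 -1.0000e-04 -3.1178e+00] F [ 1.5  0.2 -0.1] op 0.998
dp [-163.83 -587.56   61.05] ang [-0.0003 -0.0001  0.0054]
```

```bash
python3 -m creep '[{"dp":[-10,-39,4],"angular":[0,0,0],"fingers":85},{"dp":[-20,-78,8],"angular":[0,0,0],"fingers":85},{"dp":[-31,-117,12],"angular":[0,0,0],"fingers":85},{"dp":[-42,-156,16],"angular":[0,0,0],"fingers":85},{"dp":[-53,-195,20],"angular":[0,0,0],"fingers":85}]' && python3 -m creep '[{"dp":[-11,-39,4],"angular":[0,0,0],"fingers":85},{"dp":[-22,-78,8],"angular":[0,0,0],"fingers":85},{"dp":[-33,-117,12],"angular":[0,0,0],"fingers":85},{"dp":[-44,-156,16],"angular":[0,0,0],"fingers":85},{"dp":[-55,-195,20],"angular":[0,0,0],"fingers":85}]'; python3 mv.py 475 -205 150 3.16
```

```text
clock: 0.98
eef_pos: [354.0, 184.7, 191.2]
tcp_rot: [3.141, 0.0, -3.122]
contact_force: [0.9, 0.6, 1.0]
opening: 0.993
clock: 1.4
eef_pos: [412.8, -9.5, 171.2]
tcp_rot: [3.142, 0.0, -3.122]
contact_force: [0.3, 0.8, 0.2]
opening: 0.992
t 1.4 pos [412.85  -9.5  171.23] rot [ 3.1416e+00  4.0000e-04 -3.1224e+00] F [0.3 0.8 0.2] op 0.992
dp [ -58.39 -196.65   21.25] ang [0.     0.0004 0.0007]
```

```bash
python3 -m creep '[{"dp":[-12,-39,4],"angular":[0,0,0],"fingers":85},{"dp":[-24,-78,8],"angular":[0,0,0],"fingers":85},{"dp":[-36,-117,12],"angular":[0,0,0],"fingers":85},{"dp":[-47,-156,16],"angular":[0,0,0],"fingers":85},{"dp":[-58,-195,20],"angular":[0,0,0],"fingers":85}]' && python3 - <<'E'
from rig import r,optics
import cv2,pickle
optics.grab_frame('wrist')
s=r.sense();im=optics.grab_frame('wrist');cv2.imwrite('pics/w1.png',im);pickle.dump(s,open('w1.pkl','wb'));print(s['eef_pos'],s['tcp_rot'],s['qpos'])
E
```

```text
clock: 1.82
eef_pos: [474.6, -203.5, 151.0]
tcp_rot: [3.141, -0.0, -3.123]
contact_force: [1.5, 0.4, -0.5]
opening: 0.995
[ 477.45155664 -209.3728924   150.94875818] [-3.13772930e+00  3.01343943e-03 -3.12332688e+00] [-0.41467071  0.28764824  1.93147309 -0.00282288  0.91811702 -2.00201749]
```

View pics/w1.png

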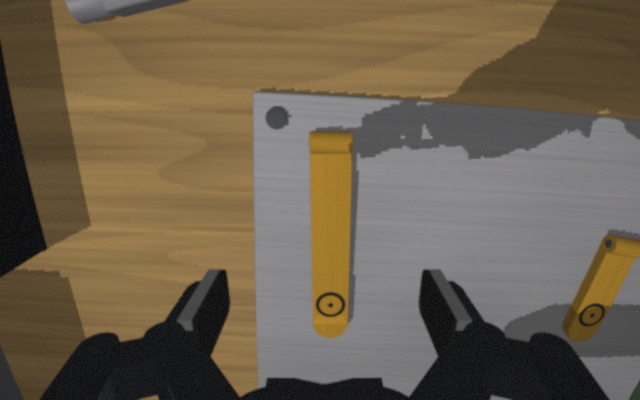

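The wrist view shows the long strap upright in the picture, with its ring dot at (330,304.5), knuckle at (331,142) and rounded end at (331,336). The short strap is at right with its ring at (592,315). The fingers straddle the long strap's column.

```bash
cat > ws.py <<'E'
import sys,pickle; from rig import optics; from h import *
n=sys.argv[1]; box=list(map(int,sys.argv[2:6])) # x0 y0 x1 y1 rows where sides plain
s=pickle.load(open(n+'.pkl','rb')); c=cam(optics.camera_params('wrist'),s)
im=cv2.imread(f'pics/{n}.png'); h=cv2.cvtColor(im,cv2.COLOR_BGR2HSV); m=cv2.inRange(h,(12,150,60),(30,255,255))
L=[];Rr=[]
for y in range(box[1],box[3]):
    x=np.where(m[y,box[0]:box[2]])[0]+box[0]
    if len(x): L.append((x.min()-.5,y)); Rr.append((x.max()+.5,y))
for E in (L,Rr):
    P=plane(c,E,24); f=np.polyfit(P[:,0],P[:,1],1); print('edge slope',f[0].round(4),'y@480',np.polyval(f,480).round(2),'y@590',np.polyval(f,590).round(2),'x',P[:,0].min().round(),P[:,0].max().round(),'res',np.std(P[:,1]-np.polyval(f,P[:,0])).round(2))
g=cv2.cvtColor(im,cv2.COLOR_BGR2GRAY)
if len(sys.argv)>6:
    u,v=map(int,sys.argv[6:8]); sub=g[v-22:v+22,u-22:u+22]; 
    mk=(sub<70).astype(np.uint8); nl,lab,st,ce=cv2.connectedComponentsWithStats(mk)
    for i in range(1,nl):
        if st[i,4]>3:
            q=(st[i,0]+(st[i,2]-1)/2+u-22, st[i,1]+(st[i,3]-1)/2+v-22); print('blob',st[i],q,ce[i]+[u-22,v-22],plane(c,[q],24).round(2))
E
python3 ws.py w1 290 165 380 280 330 304; python3 mv.py 472 -205 30 3.16
```

```text
edge slope 0.0245 y@480 -220.53 y@590 -217.84 x 455.0 560.0 res 0.25
edge slope 0.0229 y@480 -188.06 y@590 -185.54 x 454.0 560.0 res 0.25
blob [  8  11  29  24 176] (np.float64(330.0), np.float64(304.5)) [330.17613636 303.20454545] [[ 587.74 -202.09   24.  ]]
blob [21 21  3  4 10] (np.float64(330.0), np.float64(304.5)) [330.  304.8] [[ 587.74 -202.09   24.  ]]
t 1.9167 pos [ 476.15 -206.23  150.87] rot [-3.1398e+00  1.5000e-03 -3.1260e+00] F [1.1 1.2 0.4] op 0.995
dp [  4.32   1.51 120.86] ang [-0.0018  0.0015 -0.0029]
```

```bash
python3 -m creep '[{"dp":[1,0,30],"angular":[0,0,-0.003],"fingers":85},{"dp":[3,1,60],"angular":[0,0,-0.003],"fingers":85},{"dp":[4,1.5,90],"angular":[0,0,-0.003],"fingers":85},{"dp":[4,1.5,115],"angular":[0,0,-0.003],"fingers":85},{"dp":[4,1.5,120],"angular":[0,0,-0.003],"fingers":85}]' && python3 -m creep '[{"dp":[0,0,0],"angular":[0,0,0],"fingers":85},{"dp":[0,0,0],"angular":[0,0,0],"fingers":85}]'; python3 mv.py 472 -204.5 14 3.165
```

```text
clock: 2.33
eef_pos: [467.8, -198.4, 27.8]
tcp_rot: [3.139, -0.006, -3.119]
contact_force: [-1.1, 0.8, -0.5]
opening: 0.997
clock: 2.5
eef_pos: [470.9, -199.8, 32.0]
tcp_rot: [-3.142, 0.0, -3.119]
contact_force: [1.1, -0.2, -0.8]
opening: 0.993
t 2.5 pos [ 470.89 -199.81   31.96] rot [-3.1416e+00  1.0000e-04 -3.1192e+00] F [ 1.1 -0.2 -0.8] op 0.993
dp [-1.01 -4.71 17.96] ang [-0.      0.0001 -0.001 ]
```

```bash
python3 -m creep '[{"dp":[-1,-2,5],"angular":[0,0,-0.001],"fingers":85},{"dp":[-1,-4,10],"angular":[0,0,-0.001],"fingers":85},{"dp":[-1,-4.7,14],"angular":[0,0,-0.001],"fingers":85},{"dp":[-1,-4.7,16],"angular":[0,0,-0.001],"fingers":85},{"dp":[-1,-4.7,17],"angular":[0,0,-0.001],"fingers":85}]' && python3 -m creep '[{"dp":[0,0,0],"angular":[0,0,0],"fingers":60},{"dp":[0,0,0],"angular":[0,0,0],"fingers":50},{"dp":[0,0,0],"angular":[0,0,0],"fingers":44}]' 40; python3 mv.py 472 -204.5 14 3.165
```

```text
clock: 2.92
eef_pos: [471.5, -204.6, 14.2]
tcp_rot: [-3.142, -0.0, -3.119]
contact_force: [1.1, 0.2, 0.4]
opening: 0.998
clock: 3.17
eef_pos: [471.7, -204.6, 14.4]
tcp_rot: [-3.142, 0.0, -3.118]
contact_force: [-0.8, 0.0, 0.1]
opening: 0.598
t 3.1667 pos [ 471.68 -204.56   14.41] rot [-3.1415e+00  1.0000e-04 -3.1184e+00] F [-0.8  0.   0.1] op 0.598
dp [-0.32  0.05  0.41] ang [-0.0001  0.0001 -0.0002]
```

```bash
python3 -m creep '[{"dp":[0,0,0],"angular":[0,0,0],"fingers":38},{"dp":[0,0,0],"angular":[0,0,0],"fingers":34},{"dp":[0,0,0],"angular":[0,0,0],"fingers":28},{"dp":[0,0,0],"angular":[0,0,0],"fingers":25},{"dp":[0,0,0],"angular":[0,0,0],"fingers":25}]' 40;python3 -m creep '[{"dp":[0,0,0],"angular":[0,0,0],"fingers":25},{"dp":[0,0,0],"angular":[0,0,0],"fingers":25}]'; python3 - <<'E'
from rig import r,optics
import cv2,pickle
s=r.sense();im=optics.grab_frame('side');w=optics.grab_frame('wrist');cv2.imwrite('pics/w2.png',w);pickle.dump(s,open('w2.pkl','wb'))
cv2.imwrite('pics/s2.png',cv2.resize(im[120:345,270:590],None,fx=2,fy=2));print(s['opening'],s['eef_pos'])
E
```

```text
clock: 3.58
eef_pos: [471.7, -204.7, 14.7]
tcp_rot: [-3.141, 0.0, -3.118]
contact_force: [-1.6, -0.6, 5.5]
opening: 0.386
clock: 3.75
eef_pos: [471.7, -204.7, 14.7]
tcp_rot: [-3.141, 0.0, -3.118]
contact_force: [-1.3, -1.6, 5.1]
opening: 0.384
0.3840849299607731 [ 471.74020217 -204.71008184   14.67135955]
```

View pics/s2.png

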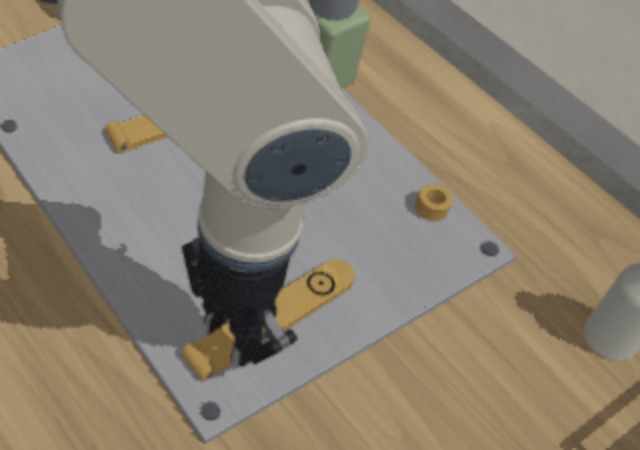

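View pics/w2.png

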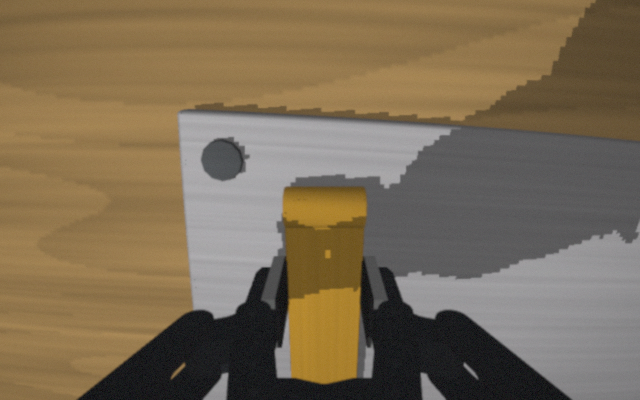

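The strap is gripped: the knuckle shows at (325,205) in the wrist view, and the pads are on the sides. Next I'll get the second tip estimate from the bed corner and work out the slide.

```bash
python3 - <<'E'
import pickle; from rig import optics; from h import *
s=pickle.load(open('w2.pkl','rb')); c=cam(optics.camera_params('wrist'),s)
im=cv2.imread('pics/w2.png'); h=cv2.cvtColor(im,cv2.COLOR_BGR2HSV)
m=(h[...,1]<60)
# near edge: first gray pixel per column ; left edge: first gray per row
E1=[(x,next(y for y in range(60,200) if m[y:y+4,x].all())-.5) for x in range(200,620,5)]
E2=[(next(x for x in range(120,260) if m[y,x:x+4].all())-.5,y) for y in range(125,260,5)]
print(E1[::12],E2[::6])
A=plane(c,E1,12)[:,:2];B=plane(c,E2,12)[:,:2]
fa=np.polyfit(A[:,1],A[:,0],1);fb=np.polyfit(B[:,0],B[:,1],1);print('slopes',fa[0],fb[0],np.std(A[:,0]-np.polyval(fa,A[:,1])),np.std(B[:,1]-np.polyval(fb,B[:,0])))
y=(fb[0]*fa[1]+fb[1])/(1-fb[0]*fa[0]);x=fa[0]*y+fa[1];print('corner',x,y)
for yaw in(-fa[0],np.arctan(fb[0])):print(yaw,np.array([x,y])+R.from_euler('z',yaw).as_matrix()[:2,:2]@[270,210])
sc=cam(optics.camera_params('scene'));print('bush',plane(sc,[(462,288)],18))
E
python3 mv.py 471.7 -72.2 14.7 3.165;python3 mv.py 559.4 -72.2 14.7 3.165
```

```text
[(200, 109.5), (260, 112.5), (320, 115.5), (380, 119.5), (440, 123.5), (500, 127.5), (560, 133.5)] [(177.5, 125), (179.5, 155), (181.5, 185), (184.5, 215), (186.5, 245)]
slopes 0.033927632072360756 -0.0335697654174989 0.12330642318433054 0.12883063824328247
corner 398.0539669346918 -268.1727117331379
-0.033927632072360756 [675.02202141 -67.45226733]
-0.03355716368808456 [674.94764183 -67.3496732 ]
bush [[ 759.06257929 -186.82853848   18.        ]]
t 3.85 pos [ 471.75 -204.72   14.68] rot [-3.1413e+00  4.0000e-04 -3.1183e+00] F [-1.9 -0.8  5.5] op 0.38
dp [-3.0300e+00  1.3249e+02 -6.0000e-02] ang [-0.0003  0.0004 -0.0002]
t 3.85 pos [ 471.75 -204.72   14.68] rot [-3.1413e+00  4.0000e-04 -3.1183e+00] F [-1.9 -0.8  5.5] op 0.38
dp [-9.0710e+01  1.3045e+02 -3.0000e-02] ang [-0.0003  0.0004 -0.0002]
```

```bash
python3 -m creep '[{"dp":[-4,6,0],"angular":[0,0,0],"fingers":25},{"dp":[-12,17,0],"angular":[0,0,0],"fingers":25},{"dp":[-21,30,0],"angular":[0,0,0],"fingers":25},{"dp":[-30,43,0],"angular":[0,0,0],"fingers":25},{"dp":[-39,56,0],"angular":[0,0,0],"fingers":25}]' && python3 -m creep '[{"dp":[-9,13,0],"angular":[0,0,0],"fingers":25},{"dp":[-18,26,0],"angular":[0,0,0],"fingers":25},{"dp":[-27,39,0],"angular":[0,0,0],"fingers":25},{"dp":[-36,52,0],"angular":[0,0,0],"fingers":25},{"dp":[-42,61,0],"angular":[0,0,0],"fingers":25}]' && python3 -m creep '[{"dp":[0,0,0],"angular":[0,0,0],"fingers":25},{"dp":[0,0,0],"angular":[0,0,0],"fingers":25}]';python3 mv.py 559.5 -71.2 14.7 3.165
```

```text
clock: 4.27
eef_pos: [509.6, -147.6, 14.7]
tcp_rot: [-3.141, 0.0, -3.119]
contact_force: [-3.2, -4.6, 5.6]
opening: 0.383
clock: 4.68
eef_pos: [550.5, -85.1, 14.7]
tcp_rot: [-3.141, 0.0, -3.118]
contact_force: [-3.1, -4.9, 8.9]
opening: 0.383
clock: 4.85
eef_pos: [551.0, -85.1, 14.7]
tcp_rot: [3.141, 0.002, -3.117]
contact_force: [2.0, 3.7, 4.5]
opening: 0.387
t 4.85 pos [550.98 -85.11  14.69] rot [ 3.1414e+00  2.0000e-03 -3.1173e+00] F [2.  3.7 4.5] op 0.387
dp [-8.860e+00  1.369e+01  1.000e-02] ang [0.0002 0.002  0.0009]
```

```bash
python3 -m creep '[{"dp":[-3,4,0],"angular":[0,0,0],"fingers":25},{"dp":[-6,9,0],"angular":[0,0,0],"fingers":25},{"dp":[-8,12,0],"angular":[0,0,0],"fingers":25},{"dp":[-9,13.5,0],"angular":[0,0,0],"fingers":25},{"dp":[-9,13.5,0],"angular":[0,0,0],"fingers":25}]';  python3 - <<'E'
from rig import r,optics
import cv2,numpy as np
a=optics.grab_frame('scene');b=optics.grab_frame('side');cv2.imwrite('pics/scene3.png',a);cv2.imwrite('pics/side3.png',b)
f=lambda i,x,y:cv2.resize(i[y:y+50,x:x+50],None,fx=8,fy=8,interpolation=cv2.INTER_NEAREST)
cv2.imwrite('pics/c3.png',np.hstack([f(a,385,210),f(b,395,170)]))
cv2.imwrite('pics/all3.png',np.vstack([a[60:340,:],b[60:340,:]]))
print(r.sense()['eef_pos'],r.sense()['contact_force'],r.sense()['clock'])
E
```

```text
clock: 5.27
eef_pos: [558.0, -72.9, 14.7]
tcp_rot: [-3.141, -0.001, -3.119]
contact_force: [-2.1, -1.4, 9.3]
opening: 0.387
[558.01543289 -72.95710242  14.67898086] [-0.91890463 -1.08281262  8.24495868] 5.3667
```

View pics/c3.png

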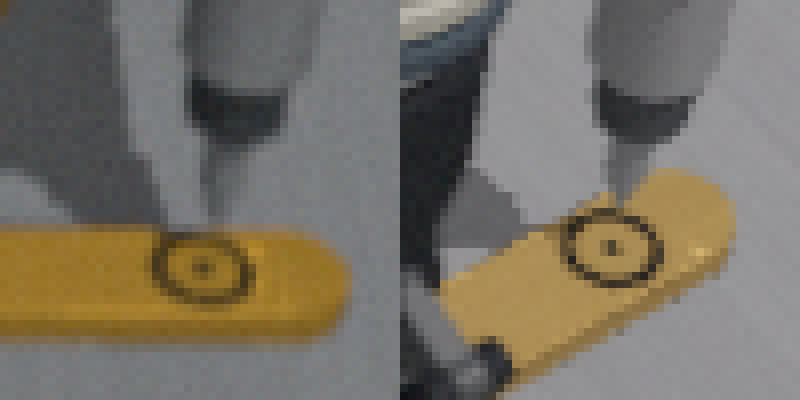

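View pics/all3.png

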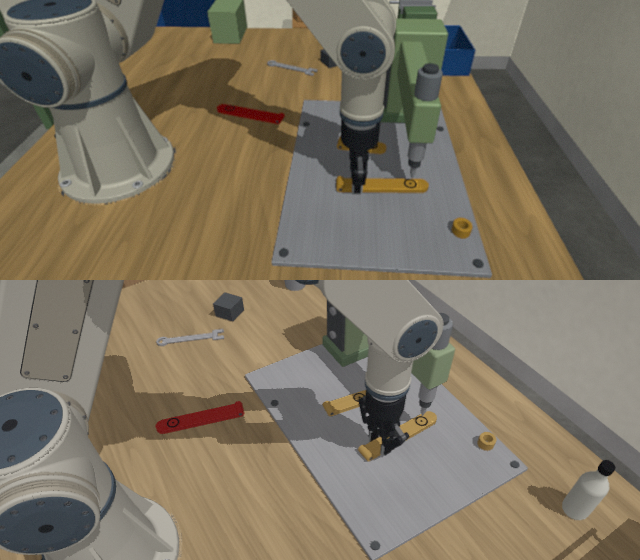

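```bash
cat > rel.py <<'E'
import sys; from rig import optics; from h import *
k=int(sys.argv[1]); v=list(map(float,sys.argv[2:10]))
for n,i in (('scene',0),('side',4)):
    c=cam(optics.camera_params(n)); ring=plane(c,[v[i:i+2]],24)[0]; tip=plane(c,[v[i+2:i+4]],40)[0]
    print(n,'ring',ring.round(1),'tip',tip.round(1),'shift needed',(tip-ring)[:2].round(2),'proj of ring+16',proj(c,ring+[0,0,16]).round(2))
    im=cv2.imread(f'pics/{n}{k}.png'); x,y=int(v[i])-12,int(v[i+1])-18
    cv2.imwrite(f'pics/z{n}{k}.png',cv2.resize(im[y:y+28,x:x+28],None,fx=14,fy=14,interpolation=cv2.INTER_CUBIC))
    print('crop origin',x,y)
cv2.imwrite(f'pics/z{k}.png',np.hstack([cv2.imread(f'pics/z{n}{k}.png') for n in('scene','side')]))
E
python3 rel.py 3 410.0 242.9 411.6 237.2 421.0 200.5 422 195.1
```

```text
scene ring [675.3 -70.7  24. ] tip [676.7 -69.9  40. ] shift needed [1.42 0.83] proj of ring+16 [[410.98 237.45]]
crop origin 398 224
side ring [672.8 -71.9  24. ] tip [673.8 -70.4  40. ] shift needed [1.   1.45] proj of ring+16 [[422.07 195.72]]
crop origin 409 182
```

View pics/z3.png

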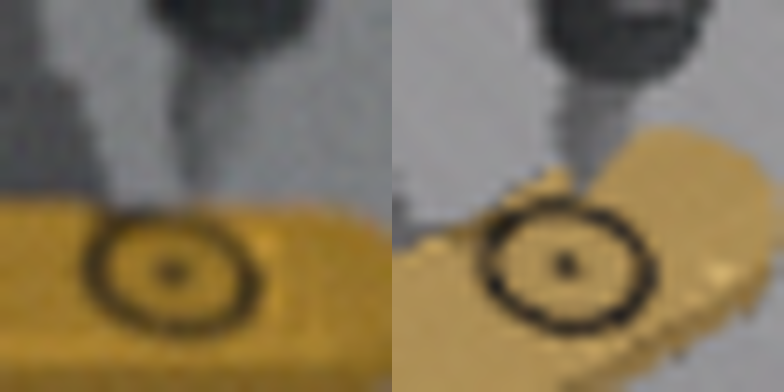

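```bash
python3 - <<'E'
import pickle; from rig import optics; from h import *
s=pickle.load(open('w1.pkl','rb')); c=cam(optics.camera_params('wrist'),s)
im=cv2.imread('pics/w1.png'); h=cv2.cvtColor(im,cv2.COLOR_BGR2HSV)
m=(h[...,1]<60)
E1=[(x,next(y for y in range(80,150) if m[y:y+4,x].all())-.5) for x in list(range(265,360,5))+list(range(480,590,5))]
E2=[(next(x for x in range(225,300) if m[y,x:x+4].all())-.5,y) for y in range(105,370,5)]
A=plane(c,E1,12)[:,:2];B=plane(c,E2,12)[:,:2]
fa=np.polyfit(A[:,1],A[:,0],1);fb=np.polyfit(B[:,0],B[:,1],1);print('slopes',fa[0],fb[0],np.std(A[:,0]-np.polyval(fa,A[:,1])),np.std(B[:,1]-np.polyval(fb,B[:,0])))
y=(fb[0]*fa[1]+fb[1])/(1-fb[0]*fa[0]);x=fa[0]*y+fa[1]
yaw=-.0338
t=np.array([x,y])+R.from_euler('z',yaw).as_matrix()[:2,:2]@[270,210]
print('corner',x,y,'tip',t,'shift from initial ring',t-[587.74,-202.09])
# scene/side: bed near-left corner & its ray-plane prediction of tip
for n,box in (('scene',None),('side',None)):
    c=cam(optics.camera_params(n)); 
    print(n,'proj tip(675,-67.4),(675,-70)',proj(c,[[675,-67.4,40],[675,-70,40]]).round(1))
E
python3 - <<'E'
import cv2
im=cv2.imread('pics/scene0.png');a=cv2.resize(im[310:334,266:296],None,fx=12,fy=12,interpolation=0)
im=cv2.imread('pics/side0.png');b=cv2.resize(im[322:346,358:388],None,fx=12,fy=12,interpolation=0)
import numpy as np;cv2.imwrite('pics/corn.png',np.hstack([a,b]))
E
```

```text
slopes 0.035657215813874085 -0.035145468130116264 0.23428179484685552 0.25075876547123843
corner 398.1944100121896 -268.1980863880842 tip [675.13684387 -67.44229362] shift from initial ring [ 87.39684387 134.64770638]
scene proj tip(675,-67.4),(675,-70) [[410.6 236.4]
 [410.8 237.2]]
side proj tip(675,-67.4),(675,-70) [[421.5 194. ]
 [422.3 194.8]]
```

View pics/corn.png

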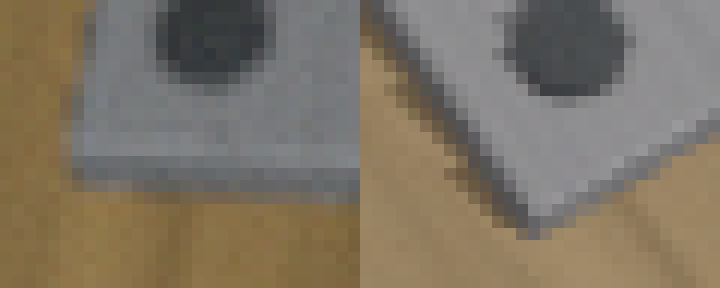

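```bash
python3 -m creep '[{"dp":[-0.6,0.7,0],"angular":[0,0,0],"fingers":25},{"dp":[-1.2,1.4,0],"angular":[0,0,0],"fingers":25},{"dp":[-1.2,1.4,0],"angular":[0,0,0],"fingers":25},{"dp":[-1.2,1.4,0],"angular":[0,0,0],"fingers":25}]';  python3 - <<'E'
from rig import r,optics
import cv2,numpy as np
a=optics.grab_frame('scene');b=optics.grab_frame('side');cv2.imwrite('pics/scene4.png',a);cv2.imwrite('pics/side4.png',b)
s=r.sense();print(s['eef_pos'],s['contact_force'],s['clock'],s['tcp_rot'])
E
python3 rel.py 4 410.0 242.9 411.6 237.4 421.0 200.5 422 195.3
```

```text
clock: 5.7
eef_pos: [558.7, -71.9, 14.7]
tcp_rot: [-3.141, -0.001, -3.119]
contact_force: [-3.4, -4.0, 10.3]
opening: 0.38
[558.6989844  -71.90677902  14.63872821] [-3.93759557 -3.74400133  9.69674829] 5.8 [-3.14092359e+00 -1.27056602e-03 -3.11921735e+00]
scene ring [675.3 -70.7  24. ] tip [676.7 -70.5  40. ] shift needed [1.33 0.21] proj of ring+16 [[410.98 237.45]]
crop origin 398 224
side ring [672.8 -71.9  24. ] tip [673.4 -70.9  40. ] shift needed [0.63 1.01] proj of ring+16 [[422.07 195.72]]
crop origin 409 182
```

View pics/z4.png

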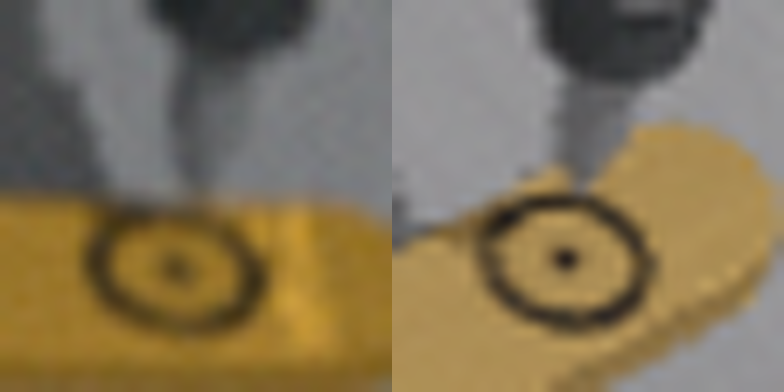

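```bash
python3 -m creep '[{"dp":[-0.4,0,0],"angular":[0,0,0],"fingers":25},{"dp":[-0.8,0,0],"angular":[0,0,0],"fingers":25},{"dp":[-0.8,0,0],"angular":[0,0,0],"fingers":25}]';  python3 -m creep '[{"dp":[0,0,0],"angular":[0,0,0],"fingers":38},{"dp":[0,0,0],"angular":[0,0,0],"fingers":45},{"dp":[0,0,0],"angular":[0,0,0],"fingers":55},{"dp":[0,0,0],"angular":[0,0,0],"fingers":60},{"dp":[0,0,0],"angular":[0,0,0],"fingers":60}]'; python3 - <<'E'
from rig import r,optics
import cv2,numpy as np
a=optics.grab_frame('scene');b=optics.grab_frame('side');cv2.imwrite('pics/scene5.png',a);cv2.imwrite('pics/side5.png',b)
s=r.sense();print(s['eef_pos'],s['contact_force'],s['clock'],s['tcp_rot'])
E
python3 rel.py 5 410.0 242.9 411.6 237.4 421.0 200.5 422 195.3
```

```text
clock: 6.05
eef_pos: [558.7, -71.9, 14.6]
tcp_rot: [-3.141, -0.003, -3.119]
contact_force: [-5.1, -4.0, 12.9]
opening: 0.384
clock: 6.47
eef_pos: [560.3, -70.6, 14.1]
tcp_rot: [3.142, -0.0, -3.118]
contact_force: [-0.6, -0.8, 0.6]
opening: 0.701
[560.47283983 -70.51330576  14.16648172] [-0.0425074  -0.19840467 -0.18891637] 6.5667 [ 3.14158398e+00 -1.42934418e-04 -3.11827342e+00]
scene ring [675.3 -70.7  24. ] tip [676.7 -70.5  40. ] shift needed [1.33 0.21] proj of ring+16 [[410.98 237.45]]
crop origin 398 224
side ring [672.8 -71.9  24. ] tip [673.4 -70.9  40. ] shift needed [0.63 1.01] proj of ring+16 [[422.07 195.72]]
crop origin 409 182
```

View pics/z5.png

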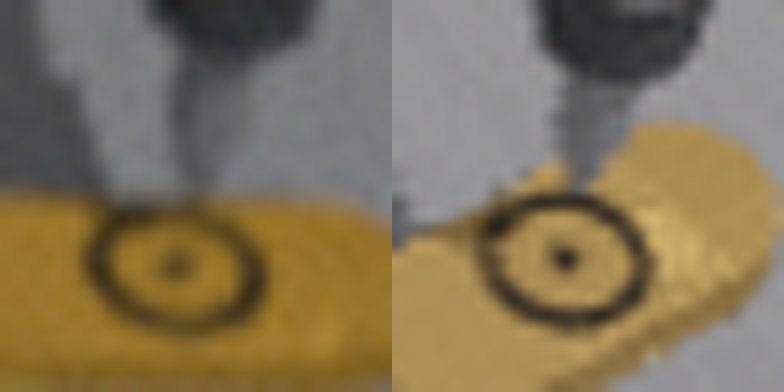

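```bash
cat > ringfit.py <<'E'
import sys; from rig import optics; from h import *
k=sys.argv[1]
for n,g0 in (('scene',(410.1,242.7)),('side',(421,200))):
    c=cam(optics.camera_params(n)); im=cv2.imread(f'pics/{n}{k}.png')
    g=cv2.cvtColor(im,cv2.COLOR_BGR2GRAY).astype(float)
    x0,y0=int(g0[0])-9,int(g0[1])-7; s=g[y0:y0+16,x0:x0+19]
    red=im[y0:y0+16,x0:x0+19,2].astype(float); S=cv2.resize(red,None,fx=8,fy=8,interpolation=cv2.INTER_CUBIC)
    X=lambda u:(u+.5)/8-.5
    # dot: darkest weighted near centre
    cx,cy=g0[0]-x0,g0[1]-y0
    yy,xx=np.mgrid[0:s.shape[0],0:s.shape[1]]; w=np.clip(np.median(red)-red-8,0,None)*((xx-cx)**2+(yy-cy)**2<2.6**2)
    dot=(np.sum(w*xx)/w.sum()+x0,np.sum(w*yy)/w.sum()+y0)
    P=plane(c,[dot],24)[0]
    print(n,'dot',np.round(dot,2),P.round(2),'tip expected at',proj(c,P+[0,0,16]).round(2))
    # tip: rows of darkness centre/width
    t=proj(c,P+[0,0,16])[0]; 
    for y in range(int(t[1])-5,int(t[1])+4): print(y,im[y,int(t[0])-6:int(t[0])+8].tolist() if 0 else [f'{int(a[2])-int(a[0])}/{int(a[1])}' for a in im[y,int(t[0])-5:int(t[0])+7]], int(t[0])-5)
E
python3 ringfit.py 5
```

```text
scene dot [410.18 242.53] [675.87 -69.53  24.  ] tip expected at [[411.16 237.08]]
232 ['-5/127', '-4/126', '-3/127', '-4/117', '-3/83', '-2/79', '-3/94', '-3/99', '-6/103', '-2/108', '-6/122', '-7/127'] 406
233 ['-2/126', '-3/127', '-8/125', '-4/119', '-2/93', '-3/84', '-5/94', '-3/95', '-3/102', '-5/112', '-4/121', '-3/125'] 406
234 ['-4/127', '-4/123', '-4/121', '-4/122', '-4/96', '-3/86', '-3/93', '-1/99', '-2/108', '-3/116', '-6/125', '-2/124'] 406
235 ['-7/123', '-3/128', '-4/125', '-4/119', '-5/100', '-3/86', '-4/92', '-6/103', '-7/114', '-5/124', '-6/124', '-4/125'] 406
236 ['-4/122', '-3/125', '-4/125', '-4/123', '-4/111', '-2/87', '-2/88', '-5/102', '-7/122', '-5/122', '-3/123', '-6/122'] 406
237 ['4/107', '5/111', '8/113', '7/112', '7/106', '11/93', '12/89', '16/105', '11/118', '11/116', '12/116', '9/114'] 406
238 ['19/80', '14/79', '15/80', '24/87', '24/87', '33/78', '49/84', '56/103', '58/105', '62/111', '58/109', '60/112'] 406
239 ['36/47', '32/51', '42/56', '57/70', '57/75', '61/74', '66/75', '72/87', '86/95', '101/110', '105/117', '106/114'] 406
240 ['55/64', '77/80',
[... 602 characters left out ...]
/144', '20/109', '-1/97', '-1/106', '43/132', '78/140', '86/140', '86/139'] 416
194 ['-1/147', '1/149', '12/128', '78/146', '88/147', '49/115', '7/94', '20/110', '78/142', '90/150', '85/143', '86/139'] 416
195 ['10/123', '37/135', '71/140', '75/120', '71/112', '41/95', '4/99', '68/131', '85/141', '90/146', '90/149', '90/151'] 416
196 ['37/94', '47/84', '26/59', '19/44', '20/48', '20/48', '15/44', '24/54', '62/103', '82/135', '87/142', '89/142'] 416
197 ['25/50', '24/55', '48/86', '80/128', '86/138', '86/138', '75/124', '50/87', '19/48', '45/77', '90/148', '99/176'] 416
198 ['19/38', '58/82', '83/129', '86/140', '86/137', '85/139', '86/139', '86/139', '78/122', '37/68', '52/91', '93/161'] 416
```

The dot projects within about 0.4 px of the tip in both views, which is 1 mm or less. I'll retreat straight up and check once more.

```bash
python3 -m creep '[{"dp":[0,0,0],"angular":[0,0,0],"fingers":70},{"dp":[0,0,-5],"angular":[0,0,0],"fingers":75},{"dp":[0,0,-20],"angular":[0,0,0],"fingers":75},{"dp":[0,0,-40],"angular":[0,0,0],"fingers":75},{"dp":[5,0,-60],"angular":[0,0,0],"fingers":75}]' && python3 -m creep '[{"dp":[20,0,-25],"angular":[0,0,0],"fingers":75},{"dp":[45,0,-45],"angular":[0,0,0],"fingers":75},{"dp":[75,0,-60],"angular":[0,0,0],"fingers":75},{"dp":[105,0,-70],"angular":[0,0,0],"fingers":75},{"dp":[135,0,-75],"angular":[0,0,0],"fingers":75}]'&& python3 -m creep '[{"dp":[0,0,0],"angular":[0,0,0],"fingers":75},{"dp":[0,0,0],"angular":[0,0,0],"fingers":75},{"dp":[0,0,0],"angular":[0,0,0],"fingers":75}]'; python3 - <<'E'
from rig import r,optics
import cv2,numpy as np,pickle
a=optics.grab_frame('scene');b=optics.grab_frame('side');cv2.imwrite('pics/scene6.png',a);cv2.imwrite('pics/side6.png',b)
s=r.sense();w=optics.grab_frame('wrist');pickle.dump(s,open('w6.pkl','wb'));cv2.imwrite('pics/w6.png',w)
cv2.imwrite('pics/all6.png',np.vstack([a[120:330],w]))
E
python3 ringfit.py 6 | grep dot
```

```text
clock: 6.98
eef_pos: [556.0, -70.6, 75.0]
tcp_rot: [3.142, -0.0, -3.118]
contact_force: [0.3, 0.6, -0.3]
opening: 0.877
clock: 7.4
eef_pos: [419.9, -73.8, 150.9]
tcp_rot: [-3.141, 0.002, -3.118]
contact_force: [-1.0, -0.0, 0.5]
opening: 0.877
clock: 7.65
eef_pos: [421.5, -73.9, 149.9]
tcp_rot: [-3.141, 0.002, -3.119]
contact_force: [-0.3, -0.2, -0.2]
opening: 0.878
scene dot [410.22 242.5 ] [675.97 -69.43  24.  ] tip expected at [[411.21 237.06]]
side dot [420.85 199.93] [673.59 -70.43  24.  ] tip expected at [[421.92 195.15]]
```

View pics/all6.png

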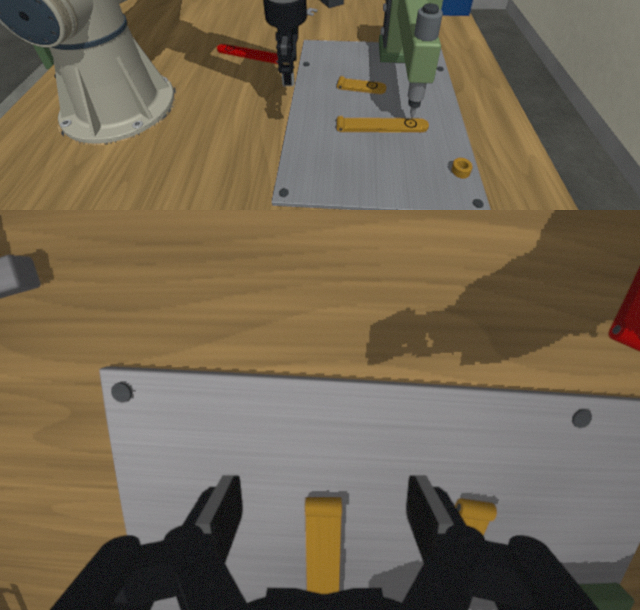

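The long strap lies flat and has not moved since release. The dot is at scene (410.2,242.5), side (420.9,199.9), directly below the tip. The short strap is where it was, and the gripper is clear.

```bash
python3 -c "
from rig import r
print(r.sense()['qvel'].round(3)); print(r.sign_off())"
```

```text
[ 0.001  0.005  0.005 -0.     0.    -0.003]
the job is handed in; nothing more can be done
None
```

I gripped the longer brass strap across its near half and slid it along the bed by about 87 mm in x and 133 mm in y. I then let go, backed the gripper clear and handed the job in at about 7.8 s. The highest force I read was about 15 N.

- **Ring under the tip:** In the last scene and side pictures, the tip is within about 0.4 px (roughly 1 mm) of where it should be above the ring's middle.
- **Disagreement:** A cross-check from the bed corner put the tip about 0.7 mm further in x and 1.3 mm further in y. My last 0.8 mm nudge in x did not move the strap. I left both, as they are within the roughly 2 mm calibration.
- **After release:** The ring's position was the same before and after the gripper left. The strap looks flat, and the short strap and the red look-alike look unmoved by eye.

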